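# Reset the min/max memory of the vaccine temperature monitor

### The arm

A 6-joint arm with a two-finger parallel gripper is mounted at the origin on a cart in front of the work surface, level with it; the furniture and walls round the work are solid. World frame = base frame: x ahead of the robot, y to its left, z up, the work surface at z = 0. Lengths are in m, angles in rad, forces in N, time in s.
With the tool pointing down it reaches from about 0.325 to 0.875 m from the base axis. Payload 4.4 kg.
Tool frame: the origin (TCP) lies midway between the tips of the shut fingers; the grasp point (between the pads) lies 19 mm behind it; z points along the fingers, y is the line along which they close (so a half turn about z gives the same grasp; the last joint's range is limited). The gripper opens to 85 mm and grips with 20 to 120 N. Pads are 22 mm wide; open, the fingers measure 114 mm over their backs; the gripper's body (76 mm by 85 mm) begins 54 mm behind the grasp point. The pads swing forward as they close: fully open they stand 13 mm farther back than shut.
Start: joints at [1.016, 0.207, 1.542, -0, 1.393, -0.15], TCP at [0.226, 0.529, 0.231] pointing down, gripper open.
Joint ranges: [-2.73, 2.73], [-0.86, 2.22], [0.23, 2.46], [-1.11, 4.25], [0.08, 2.63], [-2.82, 2.82]. Speed limits (rad/s): [2.79, 2.79, 3.14, 3.14, 3.14, 3.14].

### API

Orientations are given as a 3x3 rotation matrix whose columns are the frame's x, y, z axes.
In Python, from workcell import manip, grab_frame, camera_params gives the robot as it stands.
- The arm moves only by the tool move_arm, never from a script. Its argument "series" is a list of rows, each a list of 5 numbers: the finger opening in m, from 0 to 0.0854, then the shift along the tool's x, y, z in m, then the turn about the tool's z in rad. A call has 1 to 5 rows; each row shifts and turns the commanded pose from where the row before left it, along the tool's axes as they then stand; what a row does not reach is not made up. A row lasts 1/10 s, in which the tool goes at most 50 mm and 8.59 degrees, less where a joint would pass 70% of its speed; a pose out of reach is approached as far as the arm can. A call is refused whole if a number of a shift passes 0.05 or a number of a turn 0.15, either way. A call with a gripper value outside its range is refused whole. The fingers move at their own pace and stop on an object; "newtons" is the grip in N (left out, the last holds). Time passes only in rows, so rows that do not move let the fingers close. It gives the time, the measured TCP pose, the force, the opening and the grip force at its end, in the units of the state.
- manip.observe(): the state, without advancing time (a new reading comes with each control period).
- grab_frame(name): name is "scene" or "top" or "wrist"; returns the picture (420x560x3 uint8, red, green, blue); there is no depth.
- camera_params(name): a dict with "camera_matrix" (3x3 intrinsics, pixels), "k1" (the pictures are not rectified: a ray, as slopes to the right and down, at radius r is drawn at 1 + k1 r^2 times it, then the intrinsics apply), "T" (4x4, takes a point from camera to world coordinates); the wrist camera has in their place "tool_from_camera" (4x4, takes a point from camera to tool coordinates, whose origin is the TCP and whose axes are the flange's). Camera axes: x right, y up, looking along -z (the intrinsics and any distortion apply to the point x, -y, -z); pixel columns grow to the right and rows downward; lengths in m; the calibration is good to about 2 mm. A picture is of the moment at which its call begins: read the wrist's pose just before it. camera_params takes no time and is no camera call.
- manip.close_job(): hands the job in; it is judged then, once.
The state is a dict: "time_s": time; "q": joint angles; "qvel": joint speeds; "joint_efforts": joint torques, N m; "eef_pos": TCP position; "tool_rot": TCP orientation; "wrist_force": force on the tool from outside, world axes, zero at the start; "torque": the same for the moment, N m; "finger_gap": finger opening in m; "grip_force": force on a finger pad.
Only numpy, scipy, OpenCV 4.12 (cv2) and the standard library are available. Lean on these libraries where they do the work, as an engineer would, in place of code of your own. Each camera call takes 0.05 s, during which the arm holds its last target. There are 200 camera calls.

### The job

The morning temperature round is written up, so clear the minimum/maximum memory of the vaccine temperature monitor: push its sliding guard fully open, reach into the well with the fingertips, press the sunken orange reset key right to the bottom and keep it down for at least two seconds, then let it come up and push the guard fully shut again so that nobody resets it by accident. Only push and press with the fingertips: do not lift, tip or shove the monitor along the couch, do not press the two blue keys beside its display, and leave the things lying round it where they are.

Things in the scene. Friction and masses are not known exactly. Their poses are not given: they have to be found in the camera images.
- monitor: White loose desk-top unit, 1.3 kg, on rubber feet: 143 x 196 mm (x by y), 63 mm high at the back; antenna stub at the back left corner, top at 90 mm. Origin: centre of the underside; z up; at yaw 0 x points away from the robot, y to its left. Front part (x -65 to 0 mm): a level panel 40 mm above the couch with well and guard; behind it the display face slopes up at 20 degrees.
- well_mouth (a point): Centre of the mouth of the reset well, at the level of the front panel (40 mm above the couch; monitor frame x -33, y -35 mm). The well is a straight rectangular pit 38 mm along the monitor's x and 44 mm along its y, 21 mm deep. Axes as the monitor's.
- guard (a joint): Position (m) of the sliding guard: 0 = shut over the well, 0.054 = fully open, to the monitor's +y (left); firm stops at both ends. About 1 N of friction; it stays where it is left. It starts 0 to 6 mm open. Its grey plate is 44 x 50 mm (x by y), top 43.6 mm above the couch; it is clear of the well from about 0.050.
- guard_lug (a point): Middle of the top of the black push lug across the middle of the guard, 52.6 mm above the couch; 34 mm along the monitor's x, 8 mm along y, 9 mm tall above the plate. Moves with the guard. Aluminium rails run along y at both sides of the plate, 40 mm apart between their lips, tops 46.5 mm above the couch.
- reset_key (a joint): Travel (m) of the sunken reset key: 0 = up, 0.005 = at the bottom, straight down. Spring: about 1.4 N to start it, 3.6 N at the bottom; it comes up by itself.
- key_top (a point): Centre of the top of the orange reset key, 32 mm (y) by 26 mm (x), in the middle of the well; its top lies 13 mm below the panel when up (27 mm above the couch), 18 mm when pressed.
- fkey_left (a joint): Travel (m) of the left one of the two round blue keys on the sloping face right of the display: 0 = up, 0.003 = pressed. Not to be pressed.
- fkey_right (a joint): The same for the right one of the two blue keys. Not to be pressed.
- fkey_left_top (a point): Middle of the top of the left blue key, 20 mm across, 4 mm proud of the sloping face.
- fkey_right_top (a point): Middle of the top of the right blue key, as the left one.
- cards: Stack of pale green vaccination cards, 85 x 131 x 16 mm, left of the monitor; origin at the centre of its underside. Bystander.
- pen: White ball pen, 145 mm long, lying on the stack of cards; origin at the middle of its underside. Bystander.
- kidney_dish: Pale kidney dish with cotton balls, 94 x 198 x 32 mm, right front; origin at the centre of its underside. Bystander.
- thermometer: Digital clinical thermometer, 20 x 125 x 12 mm, lying right of the monitor; origin at the centre of its underside. Bystander.
- syringe: Capped syringe, 120 mm long, lying left of the monitor; origin at the centre of its underside. Bystander.
- vial_grey: Glass vial with a grey cap, 22 mm across, 47 mm high, standing behind the monitor; origin at the centre of its underside. Bystander.
- vial_red: Glass vial with a red cap, 17 mm across, 36 mm high, standing behind the monitor; origin at the centre of its underside. Bystander.

How it is judged:
By the outcome, as a careful person would: the job done as asked, in the order asked, and still so for the second after the job is handed in, with the robot touching nothing.
It also fails if it takes over 59 s, if anything falls off the work surface, if the arm or the gripper's body presses on something with over 40 N, if the wrist force passes 120 N, or if a joint passes its speed limit or range.

## Working session

There is one attempt and no reset: what is moved stays moved. The work goes in short steps, Python scripts to look and compute and a tool call to move; the robot and the scene stay as the last step left them, time stands still between calls to the robot, and variables do not carry over. Pictures are saved under pics/ and viewed, at most 10 in all, crops included, and the job is handed in when it is done.

Besides the shell and the picture viewer there is one more tool, called after "Request:" as a command line: name --pt "numbers of a row" for each row, then --argument value for the rest. move_arm: Moves the arm, as the interface text tells. Its arguments: {"type":"object","properties":{"series":{"type":"array"},"newtons":{"type":"number"}},"required":["series"]}

```bash
mkdir -p pics
python3 - <<'E'
from workcell import manip, grab_frame, camera_params
import cv2, numpy as np
s=manip.observe(); print(s['time_s'],s['eef_pos'],np.round(s['tool_rot'],3),s['finger_gap'])
for n in('top','scene'):
    cv2.imwrite(f'pics/{n}0.png',grab_frame(n)[:,:,::-1])
    p=camera_params(n); print(n,{k:np.round(v,4).tolist() for k,v in p.items()})
print(camera_params('wrist'))
E
```

```text
0.0 [0.2260659  0.52786644 0.23014152] [[-0.919  0.394 -0.001]
 [ 0.394  0.919 -0.002]
 [ 0.    -0.002 -1.   ]] 0.08536955509373757
top {'camera_matrix': [[447.0, 0.0, 280.9856], [0.0, 447.0, 206.7737], [0.0, 0.0, 1.0]], 'k1': -0.022, 'T': [[0.0091, 0.9816, -0.1909, 0.3367], [-0.9999, 0.01, 0.0037, 0.0255], [0.0056, 0.1909, 0.9816, 1.1983], [0.0, 0.0, 0.0, 1.0]]}
scene {'camera_matrix': [[485.4096, 0.0, 282.9938], [0.0, 485.4096, 202.9079], [0.0, 0.0, 1.0]], 'k1': 0.0532, 'T': [[0.6655, 0.4285, -0.6111, -0.1762], [-0.7464, 0.3736, -0.5508, -0.6181], [-0.0078, 0.8227, 0.5684, 0.7556], [0.0, 0.0, 0.0, 1.0]]}
{'camera_matrix': array([[314.81156965,   0.        , 275.02949779],
       [  0.        , 314.81156965, 210.23453979],
       [  0.        ,   0.        ,   1.        ]]), 'k1': 0.02229152052324884, 'tool_from_camera': array([[ 5.63371366e-04,  9.64663479e-01,  2.63484448e-01,
         6.60171299e-02],
       [ 9.99999772e-01, -6.41669141e-04,  2.11107519e-04,
         7.18253363e-04],
       [ 3.72717553e-04,  2.63484269e-01, -9.64663621e-01,
        -1.43328965e-01],
       [ 0.00000000e+00,  0.00000000e+00,  0.00000000e+00,
         1.00000000e+00]])}
```

View pics/top0.png

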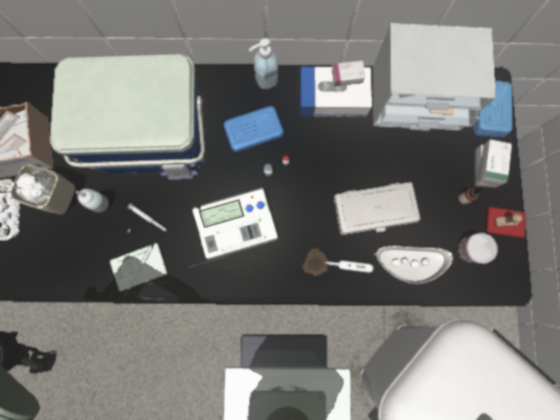

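View pics/scene0.png

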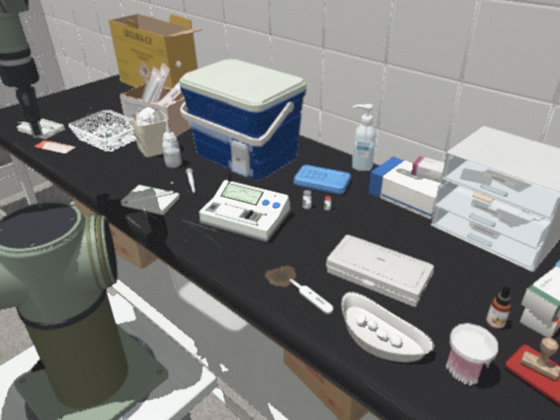

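The top view shows the monitor near (235,224), the guard near (250,233) and the blue keys at (250,208) and (261,205). I'll enlarge both views next.

Run:
```python
import cv2, numpy as np
a=cv2.imread('pics/top0.png')[180:265,185:285]; b=cv2.imread('pics/scene0.png')[170:245,195:295]
A=cv2.resize(a,None,fx=6,fy=6,interpolation=cv2.INTER_CUBIC)
cv2.imwrite('pics/c1.png',A); cv2.imwrite('pics/c2.png',cv2.resize(b,None,fx=6,fy=6,interpolation=cv2.INTER_CUBIC))
```

```text
(no output)
```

View pics/c1.png

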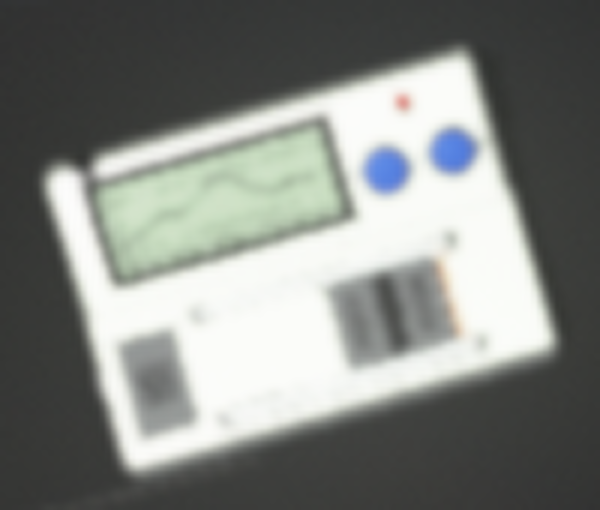

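The crop shows the lug at (393,312), the rail-end screws at (450,240), (482,343), (197,315) and (225,420), and the front corners at (132,472) and (553,350). The orange strip on the right means the guard is slightly open.

```bash
cat > h.py <<'E'
import numpy as np, cv2
from workcell import camera_params
def ray(name,px,T=None):
    p=camera_params(name); K=p['camera_matrix']
    x,y=cv2.undistortPoints(np.array([[px]],float),K,np.array([p['k1'],0,0,0.]))[0,0]
    T=p['T'] if T is None else T
    return T[:3,3],T[:3,:3]@np.array([x,-y,-1])
def at(name,px,z,T=None):
    o,d=ray(name,px,T); return o+d*(z-o[2])/d[2]
def proj(name,P,T=None):
    p=camera_params(name); T=p['T'] if T is None else T
    c=np.linalg.inv(T)@np.append(P,1); s=np.array([c[0],-c[1]])/-c[2]; s=s*(1+p['k1']*(s@s))
    return p['camera_matrix'][:2,:2]@s+p['camera_matrix'][:2,2]
def wristT(s):
    W=np.eye(4);W[:3,:3]=s['tool_rot'];W[:3,3]=s['eef_pos'];return W@camera_params('wrist')['tool_from_camera']
E
python3 - <<'E'
from h import *
f=lambda u,v:(185+(u+.5)/6-.5,180+(v+.5)/6-.5)
for n,u,v,z in [('lug',393,312,.0526),('sBR',450,240,.0465),('sFR',482,343,.0465),('sBL',197,315,.0465),('sFL',225,420,.0465),('FR',553,350,.03),('FL',132,472,.03),('BR',468,50,.063),('orangeEdge top',441,262,.0436),('orange bot',459,335,.0436)]:
    print(n,at('top',f(u,v),z).round(4))
P=[at('top',f(*q),.0465) for q in((450,240),(482,343),(197,315),(225,420))]
a=P[2]-P[0];b=P[3]-P[1];c=P[0]-P[1];print('yaw',np.arctan2(-a[0],a[1]),np.arctan2(-b[0],b[1]),np.arctan2(c[1],c[0]))
E
```

```text
lug [0.4935 0.1004 0.0526]
sBR [0.5261 0.0767 0.0465]
sFR [0.4812 0.062  0.0465]
sBL [0.4921 0.1855 0.0465]
sFL [0.4468 0.1719 0.0465]
FR [0.4805 0.0314 0.03  ]
FL [0.4254 0.2136 0.03  ]
BR [0.6072 0.0696 0.063 ]
orangeEdge top [0.5169 0.0805 0.0436]
orange bot [0.485  0.0721 0.0436]
yaw 0.3025736195337291 0.3032442674282266 0.31491321360759633
```

View pics/c2.png

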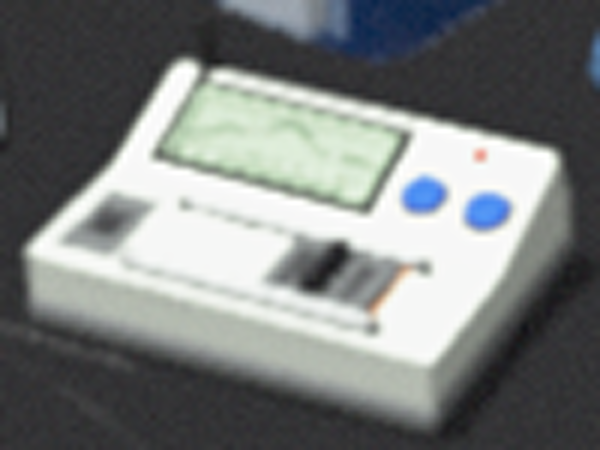

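Monitor yaw is about 0.305 rad and the lug is at (0.494, 0.100), which leaves the guard a few mm open. The sizes agree with those given. I'll move above it with the fingers shut.

Request:
move_arm --pt "0 -0.039 -0.028 0 0" --pt "0 -0.039 -0.028 0 0" --pt "0 -0.039 -0.028 0 0" --pt "0 -0.039 -0.028 0 0" --pt "0 -0.039 -0.028 0 0" --newtons 30

```text
time_s: 0.6
eef_pos: [0.3508, 0.3212, 0.2309]
tool_rot: [[-0.919, 0.393, -0.0], [0.393, 0.919, -0.0], [0.0, -0.0, -1.0]]
wrist_force: [0.5, -0.2, -0.4]
finger_gap: 0.0118
grip_force: 0.0
```

Request:
move_arm --pt "0 -0.039 -0.028 0 0" --pt "0 -0.039 -0.028 0 0" --pt "0 -0.039 -0.028 0 0" --pt "0 -0.039 -0.028 0 0" --pt "0 -0.039 -0.028 0 0"

```text
time_s: 1.1
eef_pos: [0.475, 0.1157, 0.231]
tool_rot: [[-0.919, 0.394, -0.0], [0.394, 0.919, 0.0], [0.0, 0.0, -1.0]]
wrist_force: [0.3, 1.0, 0.3]
finger_gap: 0.0002
grip_force: 0.0
```

Request:
move_arm --pt "0 0 0 0 -0.14" --pt "0 0 0 0 -0.14" --pt "0 0 0 0 -0.14" --pt "0 0 0 0 -0.14" --pt "0 0 0 0 -0.14"

```text
time_s: 1.6
eef_pos: [0.4743, 0.1174, 0.2307]
tool_rot: [[-0.955, -0.296, -0.001], [-0.296, 0.955, -0.0], [0.001, 0.0, -1.0]]
wrist_force: [-0.1, 0.1, 0.9]
finger_gap: 0.0003
grip_force: 0.0
```

Run:
```python
from h import *
from workcell import manip, grab_frame
import pickle
s=manip.observe(); im=grab_frame('wrist')[:,:,::-1]; pickle.dump((s,im),open('w1.pkl','wb'))
cv2.imwrite('pics/w1.png',im)
T=wristT(s); print([proj('wrist',p,T).round() for p in ([.4935,.1004,.0526],[.475,.117,.231])])
```

```text
[array([254., 202.]), array([273., 263.])]
```

View pics/w1.png

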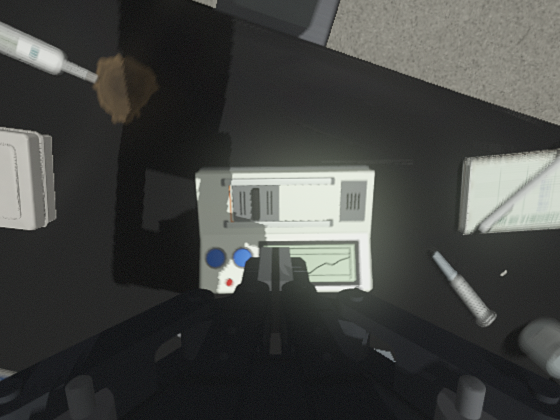

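The wrist view shows the lug at about (256,203), within 2 px of the prediction. The rail ends are at (223,182), (333,181), (225,224) and (331,224), and the fingertip is at (273,255). I'll compute lug and well positions from it.

Run:
```python
from h import *
import pickle
s,im=pickle.load(open('w1.pkl','rb')); T=wristT(s)
th=.303; X=np.array([np.cos(th),np.sin(th)]);Y=np.array([-X[1],X[0]])
for n,u,v,z in [('lug',256,203,.0526),('r',223,182,.0465),('r',333,181,.0465),('r',225,224,.0465),('r',331,224,.0465),('cFR',196,169,.04),('cFL',374,168,.04),('plateR',233,203,.0436)]:
    print(n,at('wrist',(u,v),z,T).round(4))
    
q=s['eef_pos'];R=s['tool_rot'];print('tip',q.round(4))
# row profile through lug: mean over v 196-210
g=im[192:212,215:300].mean(axis=(0,2));print(list(zip(range(215,300),g.astype(int))))
cv2.imwrite('pics/c3.png',cv2.resize(im[155:285,180:390],(760,470),interpolation=cv2.INTER_CUBIC))
```

```text
lug [0.4935 0.1025 0.0526]
r [0.4835 0.0631 0.0465]
r [0.4482 0.1732 0.0465]
r [0.5277 0.077  0.0465]
r [0.4934 0.1874 0.0465]
cFR [0.4799 0.0315 0.04  ]
cFL [0.423  0.2113 0.04  ]
plateR [0.5031 0.0789 0.0436]
tip [0.4743 0.1174 0.2307]
[(215, np.int64(130)), (216, np.int64(130)), (217, np.int64(130)), (218, np.int64(131)), (219, np.int64(131)), (220, np.int64(131)), (221, np.int64(131)), (222, np.int64(131)), (223, np.int64(131)), (224, np.int64(131)), (225, np.int64(130)), (226, np.int64(135)), (227, np.int64(162)), (228, np.int64(190)), (229, np.int64(187)), (230, np.int64(179)), (231, np.int64(191)), (232, np.int64(165)), (233, np.int64(131)), (234, np.int64(137)), (235, np.int64(138)), (236, np.int64(139)), (237, np.int64(140)), (238, np.int64(140)), (239, np.int64(124)), (240, np.int64(90)), (241, np.int64(110)), (242, np.int64(138)), (243, np.int64(120)), (244, np.int64(89)), (245, np.int64(119)), (246, np.int64(142)), (247, np.int64(143)), (248, np.int64(143)), (249, np.int64(140)), (250, np.int64(124)), (251, np.int64(94)), (252, np.int64(75)), (253, np.int64(76)), (254, np
[... 297 characters left out ...]
68, np.int64(123)), (269, np.int64(147)), (270, np.int64(127)), (271, np.int64(99)), (272, np.int64(129)), (273, np.int64(150)), (274, np.int64(149)), (275, np.int64(148)), (276, np.int64(148)), (277, np.int64(146)), (278, np.int64(158)), (279, np.int64(205)), (280, np.int64(230)), (281, np.int64(229)), (282, np.int64(227)), (283, np.int64(228)), (284, np.int64(228)), (285, np.int64(228)), (286, np.int64(228)), (287, np.int64(228)), (288, np.int64(228)), (289, np.int64(228)), (290, np.int64(228)), (291, np.int64(228)), (292, np.int64(228)), (293, np.int64(228)), (294, np.int64(228)), (295, np.int64(228)), (296, np.int64(228)), (297, np.int64(228)), (298, np.int64(228)), (299, np.int64(228))]
```

View pics/c3.png

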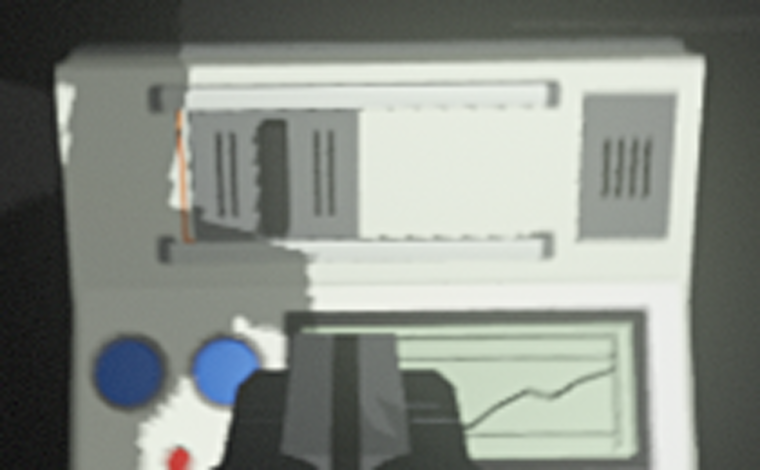

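The rails put the well centre at about (0.495, 0.0985), and the lug at (0.4935, 0.1015) means the guard is about 3 mm open. I'll come down to the right of the lug.

Request:
move_arm --pt "0 -0.0137 -0.0459 0 0" --pt "0 0 0 0.045 0" --pt "0 0 0 0.045 0" --pt "0 0 0 0.045 0" --pt "0 0 0 0.03 0"

```text
time_s: 2.15
eef_pos: [0.4985, 0.0775, 0.0627]
tool_rot: [[-0.958, -0.288, -0.005], [-0.288, 0.958, 0.0], [0.005, 0.002, -1.0]]
wrist_force: [0.1, 0.1, 0.3]
finger_gap: 0.0004
grip_force: 0.0
```

Request:
move_arm --pt "0 0 0 0.01 0" --pt "0 0 0 0.008 0" --pt "0 0 0 0 0"

```text
time_s: 2.45
eef_pos: [0.5016, 0.0777, 0.0485]
tool_rot: [[-0.957, -0.29, 0.0], [-0.29, 0.957, -0.0], [-0.0, -0.0, -1.0]]
wrist_force: [0.6, -0.5, -0.2]
finger_gap: -0.0001
grip_force: 0.0
```

Request:
move_arm --pt "0 0 0 0 -0.009" --pt "0 0 0.005 0.0005 0" --pt "0 0 0.005 0 0" --pt "0 0 0.005 0 0" --pt "0 0 0.005 0 0"

```text
time_s: 2.95
eef_pos: [0.4956, 0.0971, 0.0484]
tool_rot: [[-0.954, -0.3, 0.002], [-0.3, 0.954, -0.0], [-0.001, -0.001, -1.0]]
wrist_force: [1.1, -1.2, 0.5]
finger_gap: -0.0003
grip_force: 0.6
```

Request:
move_arm --pt "0 0 0.006 0 0" --pt "0 0 0.006 0 0" --pt "0 0 0.006 0 0" --pt "0 0 0.006 0 0" --pt "0 0 0 0 0"

```text
time_s: 3.45
eef_pos: [0.4873, 0.1205, 0.0476]
tool_rot: [[-0.954, -0.3, -0.001], [-0.3, 0.954, 0.0], [0.001, 0.001, -1.0]]
wrist_force: [-0.1, 0.0, -0.1]
finger_gap: -0.0003
grip_force: 0.0
```

Request:
move_arm --pt "0 0 0.005 0 0" --pt "0 0 0.005 0 0" --pt "0 0 0.003 0 0" --pt "0 0 0 0 0"

```text
time_s: 3.85
eef_pos: [0.4836, 0.1325, 0.0476]
tool_rot: [[-0.954, -0.3, -0.001], [-0.3, 0.954, 0.0], [0.0, 0.001, -1.0]]
wrist_force: [-0.1, 0.5, 0.0]
finger_gap: -0.0001
grip_force: 0.0
```

Request:
move_arm --pt "0 0 0.002 0 0" --pt "0 0 0.001 0 0" --pt "0 0 0 0 0"

```text
time_s: 4.15
eef_pos: [0.483, 0.135, 0.0477]
tool_rot: [[-0.954, -0.299, -0.0], [-0.299, 0.954, 0.0], [0.0, 0.0, -1.0]]
wrist_force: [-1.1, -0.4, -0.4]
finger_gap: -0.0001
grip_force: 0.1
```

Run:
```python
from h import *
from workcell import manip, grab_frame
im=grab_frame('wrist')[:,:,::-1]; im2=grab_frame('top')[:,:,::-1]
cv2.imwrite('pics/w2.png',np.hstack([cv2.resize(im[150:330,100:380],(560,360)),]))
s=manip.observe();print(s['wrist_force'].round(1),s['eef_pos'].round(4))
```

```text
[-0.5  0.6 -0.4] [0.4831 0.135  0.0478]
```

View pics/w2.png

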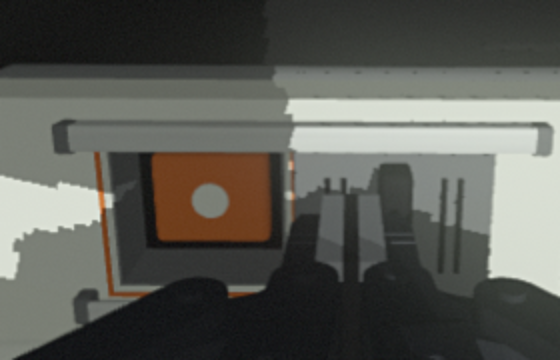

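The picture shows the well open, with its key centre at about (210,200). The finger is against the lug at (385,200), and the plate edge at 495 is roughly 5–7 mm short of its stop. I'll push gently until the force rises.

Request:
move_arm --pt "0 0 0.002 0 0" --pt "0 0 0.001 0 0" --pt "0 0 0 0 0"

```text
time_s: 4.55
eef_pos: [0.4823, 0.1378, 0.0478]
tool_rot: [[-0.954, -0.3, 0.0], [-0.3, 0.954, 0.0], [-0.0, 0.0, -1.0]]
wrist_force: [-0.1, 0.3, -0.1]
finger_gap: -0.0002
grip_force: 0.3
```

Request:
move_arm --pt "0 0 0.001 0 0" --pt "0 0 0 0 0"

```text
time_s: 4.75
eef_pos: [0.482, 0.1388, 0.0478]
tool_rot: [[-0.954, -0.3, 0.0], [-0.3, 0.954, 0.0], [-0.0, 0.0, -1.0]]
wrist_force: [0.1, -0.9, -1.1]
finger_gap: 0.0002
grip_force: 0.3
```

Request:
move_arm --pt "0 0 0.001 0 0" --pt "0 0 0 0 0"

```text
time_s: 4.95
eef_pos: [0.4818, 0.1393, 0.0478]
tool_rot: [[-0.954, -0.3, 0.0], [-0.3, 0.954, -0.001], [-0.0, -0.001, -1.0]]
wrist_force: [1.2, -3.2, -0.8]
finger_gap: -0.0
grip_force: 1.5
```

Request:
move_arm --pt "0 0 0.0005 0 0" --pt "0 0 0 0 0"

```text
time_s: 5.15
eef_pos: [0.4818, 0.1393, 0.0478]
tool_rot: [[-0.954, -0.3, 0.0], [-0.3, 0.954, -0.002], [0.0, -0.002, -1.0]]
wrist_force: [0.9, -5.6, -0.2]
finger_gap: 0.0
grip_force: 2.5
```

Force rose to 5.6 N with no motion, so the guard is at its open stop. I'll back off, lift, go over the well and check.

Request:
move_arm --pt "0 0 -0.0034 0 0" --pt "0 0 0 -0.015 0" --pt "0 0 -0.02 0 0" --pt "0 -0.0005 -0.02 0 0" --pt "0 0 0 0 0"

```text
time_s: 5.65
eef_pos: [0.496, 0.0979, 0.0632]
tool_rot: [[-0.955, -0.297, 0.001], [-0.297, 0.955, 0.001], [-0.001, 0.0, -1.0]]
wrist_force: [0.9, 0.2, -0.1]
finger_gap: 0.0001
grip_force: 0.0
```

Run:
```python
from h import *
from workcell import manip, grab_frame
s=manip.observe();im=grab_frame('wrist')[:,:,::-1]; T=wristT(s)
print(s['wrist_force'].round(1),s['eef_pos'].round(4))
for n,P in (('tip',s['eef_pos']),('key',[.495,.099,.027])): print(n,proj('wrist',P,T).round(1)-[130,150])
cv2.imwrite('pics/w3.png',cv2.resize(im[150:330,130:410],(784,504)))
```

```text
[ 0.9  0.2 -0.1] [0.496  0.0979 0.0632]
tip [144.6 112.1]
key [146.9  85.8]
```

View pics/w3.png

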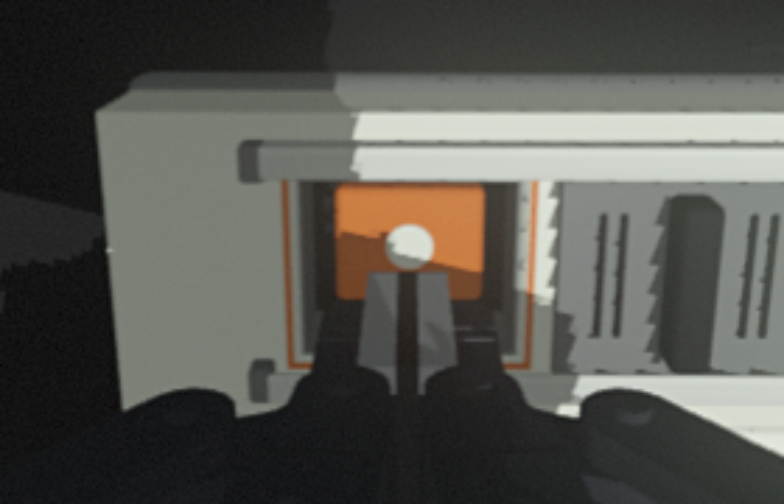

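The key's white dot is at crop (146,88) against a predicted (147,86), so it agrees to about 1 mm. The fingers are centred over the well and I'll go down.

Request:
move_arm --pt "0 0 0.001 0.012 0" --pt "0 0 0 0.012 0" --pt "0 0 0 0.008 0" --pt "0 0 0 0 0"

```text
time_s: 6.1
eef_pos: [0.4924, 0.1003, 0.0284]
tool_rot: [[-0.954, -0.3, -0.005], [-0.3, 0.954, 0.0], [0.005, 0.002, -1.0]]
wrist_force: [-0.0, 0.7, 0.1]
finger_gap: -0.0002
grip_force: 0.0
```

Request:
move_arm --pt "0 0 0 0.003 0" --pt "0 0 0 0.002 0" --pt "0 0 0 0.002 0" --pt "0 0 0 0 0"

```text
time_s: 6.5
eef_pos: [0.4947, 0.1001, 0.0239]
tool_rot: [[-0.954, -0.299, -0.0], [-0.299, 0.954, 0.0], [-0.0, 0.0, -1.0]]
wrist_force: [-0.4, 0.8, 2.6]
finger_gap: -0.0002
grip_force: 1.3
```

Request:
move_arm --pt "0 0 0 0.001 0" --pt "0 0 0 0.001 0" --pt "0 0 0 0 0"

```text
time_s: 6.8
eef_pos: [0.4949, 0.1, 0.0221]
tool_rot: [[-0.954, -0.299, 0.0], [-0.299, 0.954, 0.0], [-0.0, 0.0, -1.0]]
wrist_force: [-2.1, 2.2, 3.8]
finger_gap: 0.0001
grip_force: 1.9
```

Request:
move_arm --pt "0 0 0 0.001 0" --pt "0 0 0 0 0"

```text
time_s: 7.0
eef_pos: [0.4949, 0.1, 0.0219]
tool_rot: [[-0.954, -0.3, -0.0], [-0.3, 0.954, 0.0], [-0.0, 0.0, -1.0]]
wrist_force: [-4.4, 2.2, 10.7]
finger_gap: 0.0
grip_force: 5.5
```

Request:
move_arm --pt "0 0 0 0.0005 0" --pt "0 0 0 0 0"

```text
time_s: 7.2
eef_pos: [0.495, 0.1, 0.0218]
tool_rot: [[-0.954, -0.3, -0.0], [-0.3, 0.954, 0.0], [0.0, 0.0, -1.0]]
wrist_force: [-5.9, 1.1, 13.8]
finger_gap: 0.0003
grip_force: 7.1
```

The key is at the bottom (13.8 N, no further travel). I'll hold for about 3 s.

Request:
move_arm --pt "0 0 0 0 0" --pt "0 0 0 0 0" --pt "0 0 0 0 0" --pt "0 0 0 0 0" --pt "0 0 0 0 0"

```text
time_s: 7.7
eef_pos: [0.495, 0.1, 0.0219]
tool_rot: [[-0.954, -0.3, 0.0], [-0.3, 0.954, 0.0], [-0.0, 0.0, -1.0]]
wrist_force: [-5.5, 1.3, 13.9]
finger_gap: 0.0003
grip_force: 7.0
```

Request:
move_arm --pt "0 0 0 0 0" --pt "0 0 0 0 0" --pt "0 0 0 0 0" --pt "0 0 0 0 0" --pt "0 0 0 0 0"

```text
time_s: 8.2
eef_pos: [0.495, 0.1, 0.0219]
tool_rot: [[-0.954, -0.3, 0.0], [-0.3, 0.954, 0.0], [-0.0, 0.0, -1.0]]
wrist_force: [-5.7, 1.0, 14.2]
finger_gap: -0.0001
grip_force: 7.0
```

Request:
move_arm --pt "0 0 0 0 0" --pt "0 0 0 0 0" --pt "0 0 0 0 0" --pt "0 0 0 0 0" --pt "0 0 0 0 0"

```text
time_s: 8.7
eef_pos: [0.495, 0.1, 0.0218]
tool_rot: [[-0.954, -0.3, 0.0], [-0.3, 0.954, 0.0], [-0.0, 0.0, -1.0]]
wrist_force: [-6.0, 0.7, 13.0]
finger_gap: -0.0003
grip_force: 7.0
```

Request:
move_arm --pt "0 0 0 0 0" --pt "0 0 0 0 0" --pt "0 0 0 0 0" --pt "0 0 0 0 0" --pt "0 0 0 0 0"

```text
time_s: 9.2
eef_pos: [0.495, 0.1, 0.0218]
tool_rot: [[-0.954, -0.3, 0.0], [-0.3, 0.954, 0.0], [-0.0, 0.0, -1.0]]
wrist_force: [-5.6, 1.9, 14.0]
finger_gap: 0.0001
grip_force: 7.0
```

Request:
move_arm --pt "0 0 0 0 0" --pt "0 0 0 0 0" --pt "0 0 0 0 0" --pt "0 0 0 0 0" --pt "0 0 0 0 0"

```text
time_s: 9.7
eef_pos: [0.495, 0.1, 0.0218]
tool_rot: [[-0.954, -0.3, 0.0], [-0.3, 0.954, 0.0], [-0.0, 0.0, -1.0]]
wrist_force: [-6.6, 2.2, 14.3]
finger_gap: -0.0001
grip_force: 7.0
```

Request:
move_arm --pt "0 0 0 0 0" --pt "0 0 0 0 0" --pt "0 0 0 0 0" --pt "0 0 0 0 0" --pt "0 0 0 0 0"

```text
time_s: 10.2
eef_pos: [0.495, 0.1, 0.0219]
tool_rot: [[-0.954, -0.3, 0.0], [-0.3, 0.954, 0.0], [-0.0, 0.0, -1.0]]
wrist_force: [-5.3, 1.2, 14.6]
finger_gap: 0.0001
grip_force: 7.0
```

Request:
move_arm --pt "0 0 0 -0.004 0" --pt "0 0 0 -0.006 0" --pt "0 0 0 -0.02 0" --pt "0 0 0 -0.023 0" --pt "0 0 0 0 0"

```text
time_s: 10.7
eef_pos: [0.4979, 0.0996, 0.0763]
tool_rot: [[-0.954, -0.3, 0.008], [-0.3, 0.954, -0.0], [-0.007, -0.003, -1.0]]
wrist_force: [0.3, 0.7, -1.3]
finger_gap: -0.0003
grip_force: 0.0
```

Request:
move_arm --pt "0 0 0.03 0 0" --pt "0 0 0.03 0 0" --pt "0 0 0.0185 0 0" --pt "0 0 0 0 0"

```text
time_s: 11.1
eef_pos: [0.4698, 0.1761, 0.0722]
tool_rot: [[-0.953, -0.302, -0.002], [-0.302, 0.953, -0.0], [0.002, 0.0, -1.0]]
wrist_force: [-0.1, -0.1, -0.4]
finger_gap: -0.0004
grip_force: 0.0
```

Request:
move_arm --pt "0 0 0 0.012 0" --pt "0 0 0 0.008 0" --pt "0 0 0 0.0042 0" --pt "0 0 0 0 0"

```text
time_s: 11.5
eef_pos: [0.4703, 0.1738, 0.0476]
tool_rot: [[-0.954, -0.298, -0.003], [-0.298, 0.954, -0.001], [0.003, 0.0, -1.0]]
wrist_force: [-0.9, -1.0, 0.2]
finger_gap: 0.0001
grip_force: 0.0
```

Request:
move_arm --pt "0 0 -0.005 0 0" --pt "0 0 -0.005 0 0" --pt "0 0 -0.005 0 0" --pt "0 0 -0.006 0 0" --pt "0 0 -0.006 0 0"

```text
time_s: 12.0
eef_pos: [0.4798, 0.1487, 0.0495]
tool_rot: [[-0.954, -0.299, 0.001], [-0.299, 0.954, 0.001], [-0.001, 0.0, -1.0]]
wrist_force: [0.6, 1.7, 1.1]
finger_gap: -0.0002
grip_force: 0.6
```

Request:
move_arm --pt "0 0 -0.006 0 0" --pt "0 0 -0.006 0 0" --pt "0 0 -0.006 0 0" --pt "0 0 -0.006 0 0" --pt "0 0 0 0 0"

```text
time_s: 12.5
eef_pos: [0.4867, 0.1251, 0.049]
tool_rot: [[-0.954, -0.299, -0.0], [-0.299, 0.954, -0.001], [0.0, -0.001, -1.0]]
wrist_force: [-0.9, -0.1, 1.4]
finger_gap: 0.0002
grip_force: 0.0
```

Request:
move_arm --pt "0 0 -0.005 0 0" --pt "0 0 -0.004 0 0" --pt "0 0 -0.002 0 0" --pt "0 0 0 0 0"

```text
time_s: 12.9
eef_pos: [0.4897, 0.1152, 0.049]
tool_rot: [[-0.954, -0.299, -0.0], [-0.299, 0.954, -0.0], [0.0, -0.0, -1.0]]
wrist_force: [-1.1, 0.3, 0.6]
finger_gap: 0.0004
grip_force: 0.0
```

Request:
move_arm --pt "0 0 -0.002 0 0" --pt "0 0 -0.001 0 0" --pt "0 0 0 0 0"

```text
time_s: 13.2
eef_pos: [0.4906, 0.1126, 0.049]
tool_rot: [[-0.954, -0.3, -0.0], [-0.3, 0.954, -0.0], [0.0, -0.0, -1.0]]
wrist_force: [0.1, 0.4, 0.1]
finger_gap: 0.0001
grip_force: 0.2
```

Request:
move_arm --pt "0 0 -0.001 0 0" --pt "0 0 0 0 0"

```text
time_s: 13.4
eef_pos: [0.4909, 0.1117, 0.049]
tool_rot: [[-0.954, -0.3, -0.0], [-0.3, 0.954, -0.0], [0.0, -0.0, -1.0]]
wrist_force: [-0.6, 0.7, -0.4]
finger_gap: -0.0001
grip_force: 0.4
```

Request:
move_arm --pt "0 0 -0.001 0 0" --pt "0 0 0 0 0"

```text
time_s: 13.6
eef_pos: [0.4912, 0.1107, 0.049]
tool_rot: [[-0.954, -0.299, -0.0], [-0.299, 0.954, -0.0], [0.0, 0.0, -1.0]]
wrist_force: [0.1, -0.2, -0.1]
finger_gap: 0.0003
grip_force: 0.4
```

Request:
move_arm --pt "0 0 -0.001 0 0" --pt "0 0 0 0 0"

```text
time_s: 13.8
eef_pos: [0.4915, 0.1097, 0.0491]
tool_rot: [[-0.954, -0.3, -0.0], [-0.3, 0.954, -0.0], [0.0, -0.0, -1.0]]
wrist_force: [0.5, 0.9, -1.4]
finger_gap: 0.0002
grip_force: 0.4
```

Request:
move_arm --pt "0 0 -0.0005 0 0" --pt "0 0 0 0 0"

```text
time_s: 14.0
eef_pos: [0.4917, 0.1093, 0.0491]
tool_rot: [[-0.954, -0.3, -0.0], [-0.3, 0.954, -0.0], [0.0, -0.0, -1.0]]
wrist_force: [-1.1, -0.1, -0.5]
finger_gap: 0.0002
grip_force: 0.4
```

Request:
move_arm --pt "0 0 -0.0005 0 0" --pt "0 0 0 0 0"

```text
time_s: 14.2
eef_pos: [0.4918, 0.1088, 0.0491]
tool_rot: [[-0.954, -0.3, -0.0], [-0.3, 0.954, -0.0], [0.0, -0.0, -1.0]]
wrist_force: [-0.5, 1.1, 0.0]
finger_gap: 0.0001
grip_force: 0.4
```

Request:
move_arm --pt "0 0 -0.0005 0 0" --pt "0 0 0 0 0"

```text
time_s: 14.4
eef_pos: [0.492, 0.1084, 0.0491]
tool_rot: [[-0.954, -0.3, -0.0], [-0.3, 0.954, -0.0], [0.0, -0.0, -1.0]]
wrist_force: [-1.3, 0.3, 0.0]
finger_gap: 0.0
grip_force: 0.4
```

Request:
move_arm --pt "0 0 -0.0005 0 0" --pt "0 0 0 0 0"

```text
time_s: 14.6
eef_pos: [0.4921, 0.1079, 0.0491]
tool_rot: [[-0.954, -0.299, -0.0], [-0.299, 0.954, 0.0], [0.0, 0.0, -1.0]]
wrist_force: [-0.8, 0.7, -0.8]
finger_gap: 0.0001
grip_force: 0.6
```

Request:
move_arm --pt "0 0 -0.0005 0 0" --pt "0 0 0 0 0"

```text
time_s: 14.8
eef_pos: [0.4921, 0.1079, 0.0491]
tool_rot: [[-0.954, -0.299, -0.0], [-0.299, 0.954, 0.001], [0.0, 0.001, -1.0]]
wrist_force: [-1.8, 2.3, 0.7]
finger_gap: 0.0
grip_force: 1.6
```

Request:
move_arm --pt "0 0 -0.0005 0 0" --pt "0 0 0 0 0"

```text
time_s: 15.0
eef_pos: [0.4922, 0.1078, 0.0491]
tool_rot: [[-0.954, -0.299, -0.001], [-0.299, 0.954, 0.002], [0.0, 0.002, -1.0]]
wrist_force: [-0.9, 5.3, 1.4]
finger_gap: 0.0
grip_force: 2.6
```

It's firm at the shut stop. The stop-to-stop distance implies a half tip width of about 6.4 mm, which is plausible. I'll back off, lift and check.

Request:
move_arm --pt "0 0 0.004 0 0" --pt "0 0 0 -0.03 0" --pt "0 0 0 -0.05 0" --pt "0 0 0 -0.05 0" --pt "0 0 0 -0.05 0"

```text
time_s: 15.5
eef_pos: [0.4914, 0.1101, 0.2312]
tool_rot: [[-0.954, -0.299, 0.001], [-0.299, 0.954, -0.002], [-0.001, -0.002, -1.0]]
wrist_force: [1.1, 0.6, 0.1]
finger_gap: 0.0003
grip_force: 0.0
```

Request:
move_arm --pt "0 0 0 0 0" --pt "0 0 0 0 0" --pt "0 0 0 0 0"

```text
time_s: 15.8
eef_pos: [0.4904, 0.1104, 0.2278]
tool_rot: [[-0.954, -0.299, -0.002], [-0.299, 0.954, -0.001], [0.002, -0.0, -1.0]]
wrist_force: [-0.8, -0.6, -0.6]
finger_gap: -0.0004
grip_force: 0.0
```

Run:
```python
from h import *
from workcell import manip, grab_frame
s=manip.observe();im=grab_frame('wrist')[:,:,::-1]; T=wristT(s)
print(s['wrist_force'].round(1),s['eef_pos'].round(4))
print([proj('wrist',P,T).round(1) for P in ([.4835,.0631,.0465],[.4482,.1732,.0465],[.5277,.077,.0465],[.4934,.1874,.0465],[.4799,.0315,.04],[.423,.2113,.04])])
cv2.imwrite('pics/w4.png',im)
```

```text
[-0.8 -0.6 -0.6] [0.4904 0.1104 0.2278]
[array([233.3, 169.7]), array([345.4, 169.1]), array([234.8, 213. ]), array([342.8, 213.4]), array([205.7, 156.4]), array([387.2, 156. ])]
```

View pics/w4.png

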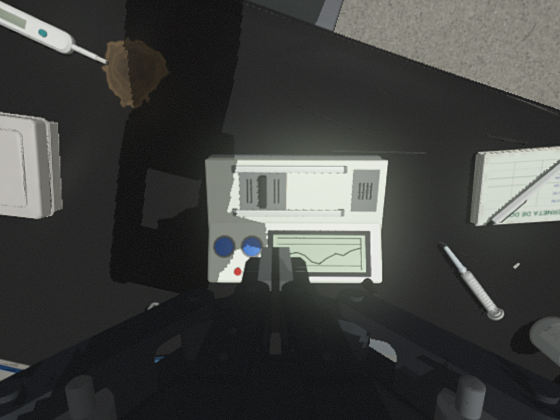

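The rail ends and corners are where predicted, within 1 px, so the monitor hasn't moved. The guard is shut with no orange showing, and the nearby things in view are where they were.

```bash
python3 -c "
from workcell import manip
print(manip.close_job())"
```

```text
the job is handed in; nothing more can be done
None
```

I pushed the guard fully open, held the reset key at the bottom for about 3 s and released it, then pushed the guard fully shut; the last wrist picture shows the monitor unmoved, and the job is handed in.

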